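# Put the macro lens away and close its case

### The job

Put the macro lens away: stand it upright, glass up, in the empty bay of the open blue case, setting it down rather than dropping it. Once you have let go of it, lower the case's lid gently, without slamming it, until it is fully closed, and leave the other things on the desk where they are.

Things in the scene. Friction and masses are not known exactly. Their poses are not given: they have to be found in the camera images.
- lens: Black macro lens with ribbed rubber ring and two thin silver bands, a plain upright cylinder 58 mm in diameter and 72 mm tall, about 0.33 kg, standing loose on the desk with its dark blue glass up. Origin: centre of its underside; z up along the lens.
- case: Blue hard case, fixed: open-topped tray 140 (x) by 190 (y) by 58 mm high, walls and floor 6 mm. Origin: centre of its underside. Its +x points to the hinged side; the -x side has the steel latch. Inside, dark foam with an orange wallet fills y -89 to -27 mm, up to 49 mm above the underside; the rest (y -27 to +89, x -64 to +64 mm) is the empty bay.
- bay (a point): Centre of the floor of the case's empty bay (6 mm above the desk), axes as the case. The bay is 128 mm (x) by 116 mm (y), open above, walls 52 mm above this floor on three sides, the foam 40 mm high on the -y side.
- lid (a joint): Lid angle: 0 closed, 1.57 upright; starts open near or beyond upright (limit 1.95). Stiff friction hinge: it stays where left, 3 to 5 N at the free edge moves it. Blue shell 140 mm (hinge to free edge) by 190 by 30 mm deep, walls 5 to 6 mm, 0.25 kg. Closed, its top is 88.5 mm above the desk, 77 mm of room over the bay floor. Steel tab 40 mm wide, 6 mm thick on its free edge face.
- lid_hinge (a point): Middle of the hinge axis, on the case's +x rim, 70 mm from the case's centre, 58.5 mm above the desk. Turns with the lid; with the lid closed its axes are the case's. Hinge axis y; in this frame the lid's rim plane is z = 0, its outer face z = +30 mm, its free edge x = -140 mm.
- lid_edge (a point): Middle of the lid's free edge on its outer face: 140 mm from the hinge axis along the lid and 30 mm out from the rim plane. Turns with the lid.
- cleaner: Bystander: white bottle with blue cap, 42 mm in diameter, 92 mm tall, loose. Origin: centre of its underside.
- coin_stack: Bystander: upright stack of coins in a tube with red ends, 44 mm in diameter, 75 mm tall, loose. Origin: centre of its underside.
- brush: Bystander: flat dusting brush with a wooden handle lying on the desk at the right, loose. Origin: middle of its underside.
Things that resemble listed ones, but are neither listed nor needed, are in the scene too. Leave any green or pink look-alike of the lens alone. There is more than one size of the case; the job needs the larger.

How it is judged:
On the way:
1. the lens stands upright in the empty bay, let go, while the lid is still open (x of lens in the frame of bay between -0.036 and 0.036 m and y of lens in the frame of bay between -0.031 and 0.031 m and z of lens in the frame of bay between -0.004 and 0.006 m and angle between lens's own z axis and vertical below 0.12 rad and contact force between the fingers and lens below 0.1 N and value of joint lid above 1 rad and linear speed of lens below 0.03 m/s), for 0.2 s.
At the end, for the whole second after the job is handed in: The lid is closed (within 0.04 rad, 6 mm at its free edge) and at rest; the lens stands on the floor of the empty bay, between its walls, within 0.12 rad of upright and at rest; the bottle and the coin stack stand upright and, like the brush, within 40 mm of where they were (value of joint lid below 0.04 rad and velocity of joint lid between -0.05 and 0.05 rad/s and x of lens in the frame of bay between -0.036 and 0.036 m and y of lens in the frame of bay between -0.031 and 0.031 m and z of lens in the frame of bay between -0.004 and 0.006 m and angle between lens's own z axis and vertical below 0.12 rad and linear speed of lens below 0.02 m/s and distance of each of cleaner, coin_stack, brush from where it was at the start of the episode below 0.04 m and angle between each of cleaner, coin_stack's own z axis and vertical below 0.15 rad); the robot touches nothing.
It fails at once if the lid is slammed: it closes faster than 2.5 rad/s (velocity of joint lid below -2.5 rad/s).
It fails at once if the lens is dropped or thrown: it moves faster than 0.6 m/s (a fall of about 18 mm) with no finger on it (linear speed of lens above 0.6 m/s and contact force between the fingers and lens below 0.05 N).
It fails at once if another thing on the desk is moved more than 40 mm (distance of any of cleaner, coin_stack, brush from where it was at the start of the episode above 0.04 m).
It also fails if it takes over 72 s, if anything falls off the work surface, if the arm or the gripper's body presses on something with over 40 N, if the wrist force passes 120 N, or if a joint passes its speed limit or range.

### The arm

A 7-joint arm with a two-finger parallel gripper is mounted at the origin on the work surface. World frame = base frame: x ahead of the robot, y to its left, z up, the work surface at z = 0. Lengths are in m, angles in rad, forces in N, time in s.
With the tool pointing down it reaches from about 0.425 to 0.925 m from the base axis. Payload 6.8 kg.
Tool frame: the origin (TCP) lies midway between the tips of the shut fingers; the grasp point (between the pads) lies 19 mm behind it; z points along the fingers, x is the direction in which the jaws open and shut, and the axes are right-handed (so a half turn about z gives the same grasp; the last joint's range is limited). The gripper opens to 85 mm and grips with 20 to 120 N. Pads are 22 mm wide; open, the fingers measure 114 mm over their backs; the gripper's body (76 mm by 85 mm) begins 54 mm behind the grasp point. The pads swing forward as they close: fully open they stand 13 mm farther back than shut.
Start: joints at [-1.323, 0.477, 0.022, 1.555, -0.011, 1.109, -0.083], TCP at [0.235, 0.633, 0.195] pointing down, gripper open.
Joint ranges: [-2.96, 2.96], [-0.34, 2.1], [-1.41, 1.46], [0.24, 2.44], [-1.37, 4.51], [0.17, 1.92], [-2.96, 2.96]. Speed limits (rad/s): [2.39, 2.39, 3.14, 3.14, 3.14, 3.14, 3.14].

### API

Orientations are given as a unit quaternion [w, x, y, z].
In Python, from station import bot, imaging, nets gives the robot as it stands. The module is installed in compiled form; this text tells all that it offers.
- The arm moves only by the tool apply_moves, never from a script. Its argument "moves" is text: rows parted by semicolons, each of 7 numbers parted by spaces: the gripper command: -1 is fully open, 1 is shut, values between are in proportion, then the shift along the tool's x, y, z normalised to -1 to 1, where 1 is 120 mm, then the turn, a rotation vector about the tool's x, y, z normalised to -1 to 1, where 1 is 4 degrees. In form: hand dx dy dz rx ry rz; .... A call has 1 to 12 rows; each row shifts and turns the commanded pose from where the row before left it, along the tool's axes as they then stand; what a row does not reach is not made up. A row lasts 1/12 s, in which the tool goes at most 41.7 mm and 7.16 degrees, less where a joint would pass 70% of its speed; a pose out of reach is approached as far as the arm can. A call with a number of a shift or a turn outside -1 to 1 is refused whole. A call with a gripper value outside its range is refused whole. The fingers move at their own pace and stop on an object; "force" is the grip in N (left out, the last holds). Time passes only in rows, so rows that do not move let the fingers close. It gives the time, the measured TCP pose, the force and the opening at its end, in the units of the state.
- bot.get_obs(): the state, without advancing time (a new reading comes with each control period).
- imaging.read_camera(name): name is "side" or "top"; returns a dict with "image" (480x640x3 uint8, red, green, blue), "fx", "fy", "cx", "cy" (pixels), "view" (4x4, takes a point from world to camera coordinates). Camera axes: x right, y down, z forward; pixel columns grow to the right and rows downward; lengths in m; the calibration is good to about 2 mm. A picture is of the moment at which its call begins. There is no depth.
- bot.hand_in(): hands the job in, once; it reports no verdict.
Trained networks look in a picture, given as the dict that the camera call returned (one of the last four; its "shot" number tells which), for a name from the list of things; names that differ only in an ending like _2 or _b are one class to them, and where a whole thing is asked for, a point or a joint stands for the part that bears it (a point fixed in the world has none). Each returns a list of dicts, best first, with "score" (0 to 1); they miss things now and then, are a little off and sometimes report something else, mostly with a low value. They report only what shows in the picture. A call takes as long as a camera call. They do not tell look-alikes from the thing itself.
- nets.spot_in(picture, name): "rect" ([left, top, right, bottom] in pixels, round what is visible of it).
- nets.outline_of(picture, name): "region" (480x640 bool, what is visible of it) and "rect" ([left, top, right, bottom] in pixels, round what is visible of it).
- nets.spot_point(picture, name): "location" ([column, row] in pixels: a listed point, or the origin of a listed thing).
The state is a dict: "t": time; "q": joint angles; "joint_vel": joint speeds; "joint_torque": joint torques, N m; "eef_pos": TCP position; "tool_rot": TCP orientation; "contact_force": force on the tool from outside, world axes, zero at the start; "torque": the same for the moment, N m; "gripper_width": opening from 0.0 (shut) to 1.0 (fully open).
Only numpy, scipy, OpenCV 4.12 (cv2) and the standard library are available. Lean on these libraries where they do the work, as an engineer would, in place of code of your own. Each camera call takes 0.05 s, during which the arm holds its last target.

## Working session

There is one attempt and no reset: what is moved stays moved. The work goes in short steps, Python scripts to look and compute and a tool call to move; the robot and the scene stay as the last step left them, time stands still between calls to the robot, and variables do not carry over. Pictures are saved under pics/ and viewed, and the job is handed in when it is done.

Besides the shell and the picture viewer there is one more tool, called after "Call:" as name(argument=value, ...), one argument or row to a line, values as JSON. apply_moves: Moves the arm, as the interface text tells. Scaled input: -1 to 1 covers 120 mm each way for a shift and 4 degrees each way for a turn. Its arguments: {"type":"object","properties":{"moves":{"type":"string"},"force":{"type":"number"}},"required":["moves"]}

```bash
mkdir -p pics
cat > h.py <<'E'
import numpy as np, cv2
from station import bot, imaging, nets
def snap(n,f):
    p=imaging.read_camera(n); cv2.imwrite('pics/'+f,p['image'][:,:,::-1]); return p
def P(p):
    K=np.array([[p['fx'],0,p['cx']],[0,p['fy'],p['cy']],[0,0,1]]); return K@np.array(p['view'])[:3]
def tri(pa,a,pb,b):
    X=cv2.triangulatePoints(P(pa),P(pb),np.array(a,float).reshape(2,1),np.array(b,float).reshape(2,1)).ravel(); return X[:3]/X[3]
def proj(p,X):
    x=P(p)@np.append(X,1); return x[:2]/x[2]
def onz(p,a,z):
    M=P(p); A=np.column_stack([M[:,0],M[:,1],M[:,2]*z+M[:,3]]); x=np.linalg.solve(A,[a[0],a[1],1]); return x[:2]/x[2]
E
python3 - <<'E'
from h import *
s=bot.get_obs(); print({k:np.round(v,3) for k,v in s.items()})
a=snap('side','s0.png'); b=snap('top','t0.png')
for p,n in((a,'side'),(b,'top')):
    print(n,np.round(p['view'],3).tolist(),p['fx'],p['cx'],p['cy'])
    for k in('lens','case','lid','cleaner','coin_stack','brush'):
        print(k,[(round(d['score'],2),np.round(d['rect']).astype(int).tolist()) for d in nets.spot_in(p,k)][:5])
    for k in('lens','case','bay','lid_hinge','lid_edge','cleaner','coin_stack','brush'):
        print('pt',k,[(round(d['score'],2),np.round(d['location'],1).tolist()) for d in nets.spot_point(p,k)][:5])
E
```

```text
{'t': np.float64(0.0), 'q': array([-1.323,  0.478,  0.022,  1.556, -0.011,  1.109, -0.083]), 'joint_vel': array([ 0.001,  0.001,  0.001, -0.001,  0.001,  0.002,  0.001]), 'joint_torque': array([-1.0000e-03, -5.9643e+01,  1.6070e+00, -2.8119e+01,  1.2000e-02,
        9.0000e-03, -0.0000e+00]), 'eef_pos': array([0.235, 0.632, 0.194]), 'tool_rot': array([ 0.001,  0.821,  0.571, -0.001]), 'contact_force': array([-0.286,  0.754, -0.167]), 'torque': array([ 0.019,  0.034, -0.027]), 'gripper_width': np.float64(0.998)}
side [[0.914, -0.406, -0.012, -0.561], [-0.245, -0.527, -0.814, 0.159], [0.324, 0.747, -0.581, 1.358], [0.0, 0.0, 0.0, 1.0]] 582.4429818009082 318.0587362035386 240.50501422697906
lens [(0.94, [285, 293, 312, 339]), (0.93, [248, 311, 276, 355]), (0.69, [334, 287, 362, 328])]
case [(0.96, [317, 171, 382, 222]), (0.76, [206, 139, 314, 246]), (0.48, [286, 295, 312, 338])]
lid [(0.8, [317, 171, 383, 210]), (0.61, [209, 137, 279, 211])]
cleaner [(0.71, [270, 252, 287, 287])]
coin_stack [(0.95, [333, 257, 352, 290])]
brush []
pt lens [(0.98, [348.0, 318.3]), (0.75, [300.1, 326.8])]

[... 659 characters left out ...]
(0.58, [376, 286, 410, 315])]
case [(0.91, [181, 132, 244, 206]), (0.61, [100, 219, 249, 329])]
lid [(0.97, [99, 233, 185, 330]), (0.67, [184, 130, 241, 201])]
cleaner [(0.58, [318, 287, 332, 310])]
coin_stack [(0.57, [340, 225, 364, 255])]
brush [(0.61, [444, 286, 477, 368])]
pt lens [(0.8, [404.5, 341.9]), (0.67, [390.2, 301.5])]
pt case [(0.86, [216.8, 176.4]), (0.56, [205.4, 276.0])]
pt bay [(0.78, [217.1, 182.3]), (0.73, [211.4, 281.2])]
pt lid_hinge [(0.85, [188.3, 168.6]), (0.72, [164.1, 280.5]), (0.43, [391.5, 305.2])]
pt lid_edge [(0.65, [117.3, 279.6]), (0.6, [233.9, 155.3])]
pt cleaner [(0.7, [322.7, 299.0])]
pt coin_stack [(0.76, [350.5, 244.9])]
pt brush [(0.81, [460.3, 325.1])]
```

View pics/s0.png

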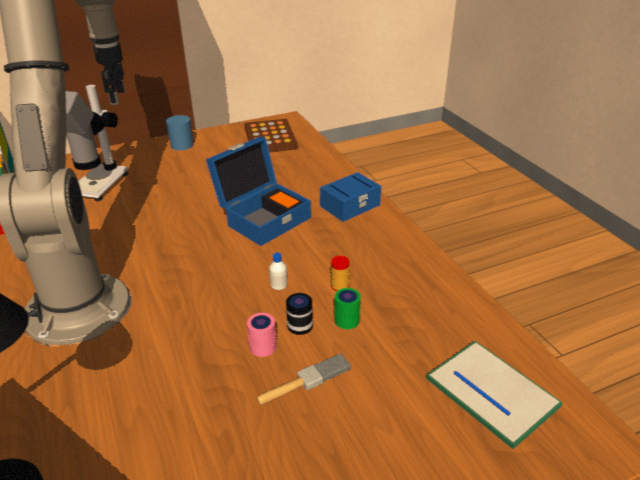

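View pics/t0.png

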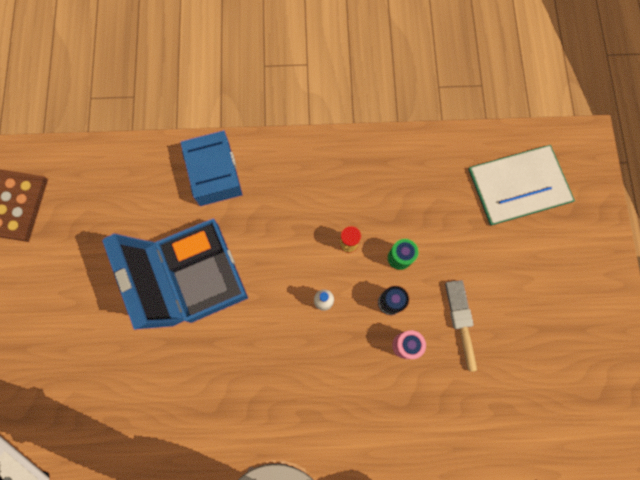

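Run:
```python
import cv2
a=cv2.imread('pics/s0.png')[240:400,220:380];b=cv2.imread('pics/t0.png')[215:375,300:480]
a=cv2.resize(a,(390,390),interpolation=2);b=cv2.resize(b,(400,390),interpolation=2)
cv2.imwrite('pics/c0.png',cv2.hconcat([a,b]))
a=cv2.imread('pics/s0.png')[120:260,190:400];b=cv2.imread('pics/t0.png')[205:345,90:260]
a=cv2.resize(a,(400,390),interpolation=2);b=cv2.resize(b,(400,390),interpolation=2)
cv2.imwrite('pics/c1.png',cv2.hconcat([a,b]))
```

```text
(no output)
```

View pics/c0.png

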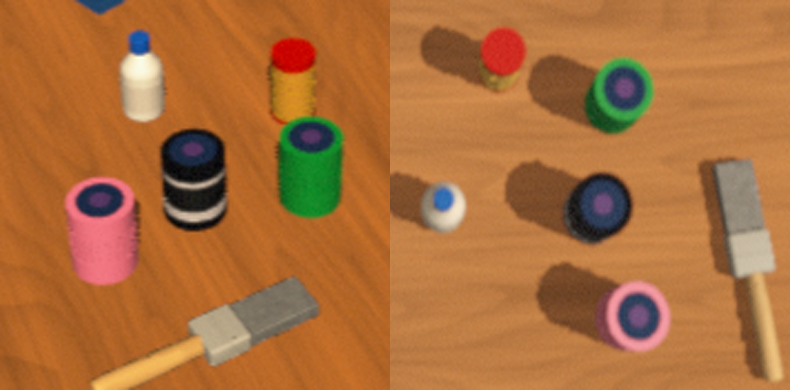

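View pics/c1.png

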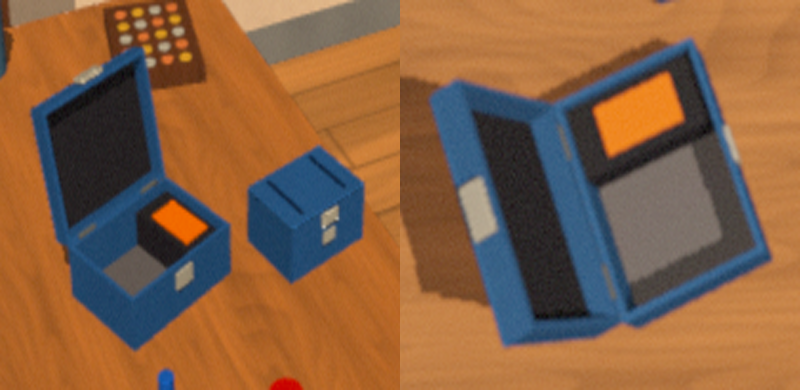

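Look-alikes for the lens in side/top pixels: black (299,313)/(395,299), green (347,308)/(404,253), pink (262,335)/(411,345). The crop shows that the black one has two silver bands, so I choose it. The case is the larger, open one at (265,195)/(178,275). The small closed one at (350,196) is the decoy.

```bash
cat > fit.py <<'E'
from h import *
from scipy.optimize import minimize
def hull(p,X):
    x=np.c_[X,np.ones(len(X))]@P(p).T; return cv2.convexHull((x[:,:2]/x[:,2:]).astype(np.float32))
def sub(shape_hulls,S=4):
    m=np.zeros((480*S,640*S),np.uint8)
    for h in shape_hulls: cv2.fillConvexPoly(m,np.round((h+0.5)*S).astype(np.int32),1)
    return cv2.resize(m.astype(np.float32),(640,480),interpolation=cv2.INTER_AREA)
def cyl(x,y,r,h,z0=0):
    t=np.linspace(0,2*np.pi,60); c=np.c_[x+r*np.cos(t),y+r*np.sin(t)]
    return np.r_[np.c_[c,c[:,0]*0+z0],np.c_[c,c[:,0]*0+z0+h]]
def box(x0,x1,y0,y1,z0,z1): return np.array([[x,y,z] for x in(x0,x1) for y in(y0,y1) for z in(z0,z1)],float)
def casehulls(p,v,pts=False):
    x,y,w,th=v; R=np.array([[np.cos(w),-np.sin(w),0],[np.sin(w),np.cos(w),0],[0,0,1]])
    tray=box(-.07,.07,-.095,.095,0,.058)@R.T+[x,y,0]
    L=box(-.14,0,-.095,.095,0,.03); c,s=np.cos(th),np.sin(th)
    # lid opens about hinge y: free edge from -x goes up
    Ry=np.array([[c,0,s],[0,1,0],[-s,0,c]]); 
    lid=(L@Ry.T+[.07,0,.0585])@R.T+[x,y,0]
    return [hull(p,tray),hull(p,lid)]
E
python3 - <<'E'
from fit import *
a=snap('side','s1.png'); b=snap('top','t1.png')
def mask(p,k,near):
    r=[d for d in nets.outline_of(p,k)]
    r.sort(key=lambda d:np.hypot((d['rect'][0]+d['rect'][2])/2-near[0],(d['rect'][1]+d['rect'][3])/2-near[1]))
    print(k,r[0]['score'],np.round(r[0]['rect'])); return r[0]['region'].astype(np.float32)
def fit(f,v0,ms,step):
    def c(v): return sum(np.abs(f(p,v)-m).sum()/m.sum() for p,m in ms)
    best=minimize(c,v0,method='Nelder-Mead',options=dict(initial_simplex=np.array([v0]+[np.array(v0)+np.eye(len(v0))[i]*step[i] for i in range(len(v0))]),xatol=1e-4,fatol=1e-4,maxiter=250))
    print(np.round(best.x,4),best.fun); return best.x
for k,na,nb,r,h in(('lens',(299,314),(395,299),.029,.072),('cleaner',(279,270),(324,298),.021,.092),('coin_stack',(341,273),(350,239),.022,.075)):
    try:
        ma,mb=mask(a,k,na),mask(b,k,nb)
        x0=onz(b,nb,h*.7); print('init',x0,onz(a,na,h/2))
        f=lambda p,v:sub([hull(p,cyl(v[0],v[1],r,h))])
        v=fit(f,x0,[(a,ma),(b,mb)],[.01,.01]); 
        fit(f,v,[(a,ma)],[.01,.01]);fit(f,v,[(b,mb)],[.01,.01])
    except Exception as e: print(k,e)
hsv=lambda p:cv2.cvtColor(p['image'],cv2.COLOR_RGB2HSV)
ms=[]
for p,n,bx in((a,(260,193),(195,130,315,250)),(b,(175,275),(95,213,255,335))):
    H=hsv(p); blue=((H[...,0]>95)&(H[...,0]<125)&(H[...,1]>120)).astype(np.uint8)
    m=np.zeros_like(blue); m[bx[1]:bx[3],bx[0]:bx[2]]=blue[bx[1]:bx[3],bx[0]:bx[2]]
    nl,l,st,_=cv2.connectedComponentsWithStats(m); i=1+np.argmax(st[1:,4]); m=(l==i).astype(np.uint8)
    cs,_=cv2.findContours(m,cv2.RETR_EXTERNAL,cv2.CHAIN_APPROX_NONE); q=np.zeros_like(m); cv2.drawContours(q,cs,-1,1,-1)
    print(st[i],q.sum()); cv2.imwrite('pics/m%d.png'%n[0],q*255); ms.append((p,q.astype(np.float32)))
f=lambda p,v:sub(casehulls(p,v))
x0=onz(b,(208,272),.05)
bst=min((fit(f,[x0[0],x0[1],w,th],ms,[.01,.01,.1,.1]) for w in(1.3,1.57,1.84) for th in(1.6,)),key=lambda v:sum(np.abs(f(p,v)-m).sum()/m.sum() for p,m in ms))
for k,(p,m) in zip(('s','t'),ms):
    im=p['image'][:,:,::-1].copy()
    for h in casehulls(p,bst): cv2.polylines(im,[np.round(h).astype(int)],True,(0,255,255),1)
    im=im[110:260,180:330] if k=='s' else im[200:350,95:245+15]
    cv2.imwrite('pics/fit_%s.png'%k,cv2.resize(im,None,fx=3.5,fy=3.5))
print(fit(f,bst,ms[:1],[.01,.01,.05,.05]),fit(f,bst,ms[1:],[.01,.01,.05,.05]))
E
```

```text
lens 0.9 [287. 294. 314. 335.]
lens 0.62 [376. 286. 408. 316.]
init [ 0.45081381 -0.27294118] [ 0.44877881 -0.2699301 ]
[ 0.4503 -0.2698] 0.09620913863182068
[ 0.4504 -0.268 ] 0.037738215178251266
[ 0.4509 -0.2703] 0.03556034341454506
cleaner 0.84 [274. 253. 287. 288.]
cleaner 0.67 [315. 289. 335. 312.]
init [ 0.45637884 -0.11825633] [ 0.46020687 -0.11779998]
[ 0.4576 -0.1189] 0.6404370069503784
[ 0.4601 -0.1124] 0.36155521869659424
[ 0.453  -0.1184] 0.263998419046402
coin_stack 0.65 [331. 254. 350. 293.]
coin_stack 0.95 [340. 227. 360. 254.]
init [ 0.58812216 -0.18183805] [ 0.59437116 -0.18075492]
[ 0.5919 -0.1823] 0.18337176740169525
[ 0.5929 -0.1802] 0.12590089440345764
[ 0.5921 -0.1825] 0.04704595357179642
[ 207  137  103  108 3110] 6244
[ 103  220  144  108 3615] 9783
[0.5334 0.158  1.9756 1.7683] 0.12469083070755005
[0.533  0.157  1.9695 1.7775] 0.12449924647808075
[0.5324 0.1597 1.9636 1.7504] 0.12703700363636017
[0.5341 0.1572 1.9907 1.7688] 0.046344488859176636
[0.5334 0.1574 1.9583 1.7847] 0.0710863247513771
[0.53409866 0.15717959 1.99068468 1.76881064] [0.53338388 0.15740083 1.95826364 1.7846861 ]
```

```bash
python3 -c "
import cv2
a=cv2.imread('pics/fit_s.png');b=cv2.imread('pics/fit_t.png')
b=cv2.resize(b,(400,364));a=cv2.resize(a,(390,364));cv2.imwrite('pics/fit.png',cv2.hconcat([a,b]))"
```

```text
(no output)
```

View pics/fit.png

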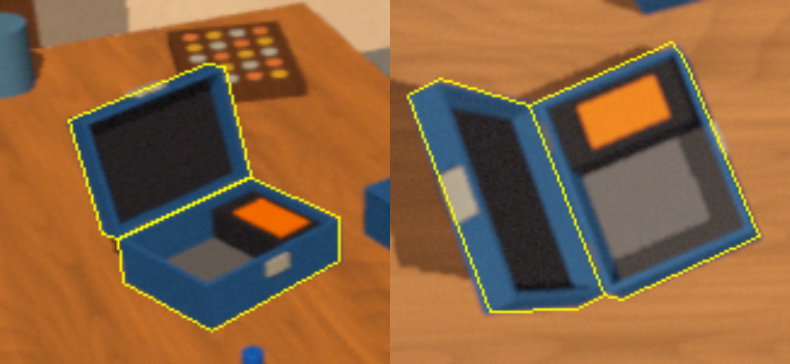

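Call:
apply_moves(
  moves="-1 0 0 -0.3 0 0 1;-1 0 0 -0.3 0 0 1;-1 0 0 -0.3 0 0 1;-1 0 0 -0.3 0 0 1;-1 0 0 0 0 0 1;-1 0 0 0 0 0 1;-1 0 0 0 0 0 1;-1 0 0 0 0 0 1;-1 0 0 0 0 0 1;-1 0 0 0 0 0 1;-1 0 0 0 0 0 1;-1 0 0 0 0 0 1",
  force=40,
)

```text
t: 2.9
eef_pos: [0.2351, 0.6327, 0.3387]
tool_rot: [0.0, 0.983, 0.186, -0.0]
contact_force: [0.9, 0.3, 0.2]
gripper_width: 0.997
```

```bash
cat >> h.py <<'E'
def yaw(s=None):
    s=s or bot.get_obs(); w,x,y,z=s['tool_rot']; return np.arctan2(2*(x*y+w*z),1-2*(y*y+z*z))
def to(tgt,yw=None):
    s=bot.get_obs(); ps=yaw(s) if yw is None else yw; d=np.array(tgt)-s['eef_pos']; c,n=np.cos(ps),np.sin(ps)
    u=np.array([c*d[0]+n*d[1],n*d[0]-c*d[1],-d[2]])/.12
    w,x,y,z=s['tool_rot']; zz=np.array([2*(x*z+w*y),2*(y*z-w*x),1-2*(x*x+y*y)])
    print('t',round(float(s['t']),2),'pos',np.round(s['eef_pos'],4),'yaw',round(float(np.degrees(ps)),2),'zaxis',np.round(zz,3),'q',np.round(s['q'],2),'units total',np.round(u,3),'F',np.round(s['contact_force'],1),'g',round(float(s['gripper_width']),3)); return u
E
python3 -c "
from h import *
to([.5,.33,.34])"
```

```text
t 2.9 pos [0.2351 0.6327 0.3387] yaw 21.42 zaxis [-0. -0. -1.] q [-1.44  0.39  0.19  1.37 -0.08  1.38 -0.87] units total [ 1.134  3.154 -0.011] F [0.9 0.3 0.2] g 0.997
```

Call:
apply_moves(
  moves="-1 .1 .29 0 0 0 0;-1 .1 .29 0 0 0 0;-1 .1 .29 0 0 0 0;-1 .1 .29 0 0 0 0;-1 .1 .29 0 0 0 0;-1 .1 .29 0 0 0 0;-1 .1 .29 0 0 0 0;-1 .1 .29 0 0 0 0;-1 .1 .29 0 0 0 0;-1 .1 .29 0 0 0 0;-1 .1 .29 0 0 0 0",
)

```text
t: 3.82
eef_pos: [0.4997, 0.3239, 0.339]
tool_rot: [-0.0, 0.982, 0.188, 0.0]
contact_force: [0.7, -0.2, -0.1]
gripper_width: 1.004
```

Call:
apply_moves(
  moves="-1 0 0 0 0 0 1;-1 0 0 0 0 0 1;-1 0 0 0 0 0 1;-1 0 0 0 0 0 1;-1 0 0 0 0 0 1;-1 0 0 0 0 0 1;-1 0 0 0 0 0 1;-1 0 0 0 0 0 1;-1 0 0 0 0 0 1;-1 0 0 0 0 0 1;-1 0 0 0 0 0 1;-1 0 0 0 0 0 1",
)

```text
t: 4.82
eef_pos: [0.4988, 0.3255, 0.3388]
tool_rot: [-0.0, 0.973, -0.23, -0.0]
contact_force: [-0.2, -1.1, 0.1]
gripper_width: 0.999
```

```bash
python3 -c "
from h import *
to([.56,-.06,.33])"
```

```text
t 4.82 pos [0.4988 0.3255 0.3388] yaw -26.58 zaxis [ 0.  0. -1.] q [-1.07  0.26  0.49  1.58 -0.12  1.33 -1.03] units total [1.894 2.645 0.073] F [-0.2 -1.1  0.1] g 0.999
```

Call:
apply_moves(
  moves="-1 .19 .265 0 0 0 0;-1 .19 .265 0 0 0 0;-1 .19 .265 0 0 0 0;-1 .19 .265 0 0 0 0;-1 .19 .265 0 0 0 0;-1 .19 .265 0 0 0 0;-1 .19 .265 0 0 0 0;-1 .19 .265 0 0 0 0;-1 .19 .265 0 0 0 0;-1 .19 .265 0 0 0 0",
)

```text
t: 5.65
eef_pos: [0.5617, -0.0625, 0.3391]
tool_rot: [-0.0, 0.974, -0.228, 0.0]
contact_force: [0.6, -0.6, 0.1]
gripper_width: 1.0
```

Call:
apply_moves(
  moves="-1 0 0 0 0 0 1;-1 0 0 0 0 0 1;-1 0 0 0 0 0 1;-1 0 0 0 0 0 1;-1 0 0 0 0 0 1;-1 0 0 0 0 0 1;-1 0 0 0 0 0 1;-1 0 0 0 0 0 1;-1 0 0 0 0 0 1;-1 0 0 0 0 0 1;-1 0 0 0 0 0 0",
)

```text
t: 6.57
eef_pos: [0.5618, -0.0606, 0.3388]
tool_rot: [-0.0, 0.836, -0.548, 0.0]
contact_force: [-0.4, 0.3, -0.4]
gripper_width: 1.001
```

```bash
python3 -c "
from h import *
to([.4505,-.2695,.16])"
```

```text
t 6.57 pos [ 0.5618 -0.0606  0.3388] yaw -66.52 zaxis [ 0.  0. -1.] q [-0.68  0.23  0.83  1.67 -0.18  1.32 -0.98] units total [1.227 1.544 1.49 ] F [-0.4  0.3 -0.4] g 1.001
```

Call:
apply_moves(
  moves="-1 .175 .22 0 0 0 0;-1 .175 .22 0 0 0 0;-1 .175 .22 0 0 0 0;-1 .175 .22 0 0 0 0;-1 .175 .22 0 0 0 0;-1 .175 .22 0 0 0 0;-1 .175 .22 0 0 0 0;-1 0 0 .3 0 0 0;-1 0 0 .3 0 0 0;-1 0 0 .3 0 0 0;-1 0 0 .3 0 0 0;-1 0 0 .3 0 0 0",
)

```text
t: 7.57
eef_pos: [0.4513, -0.2694, 0.1573]
tool_rot: [-0.0, 0.837, -0.546, 0.0]
contact_force: [0.5, 1.1, 0.2]
gripper_width: 1.002
```

```bash
python3 -c "
from h import *
to([.4505,-.2695,.026]);snap('side','s2.png')
p=snap('top','t2.png')
for z in(0,.072): print(proj(p,[.4505,-.2695,z]))"
```

```text
t 7.57 pos [ 0.4513 -0.2694  0.1573] yaw -66.25 zaxis [ 0.001  0.    -1.   ] q [-0.27  0.37  0.86  1.99 -0.35  0.93 -0.38] units total [-0.002  0.007  1.094] F [0.5 1.1 0.2] g 1.002
[389.7424807  301.94491957]
[395.1202868  297.93664537]
```

View pics/s2.png

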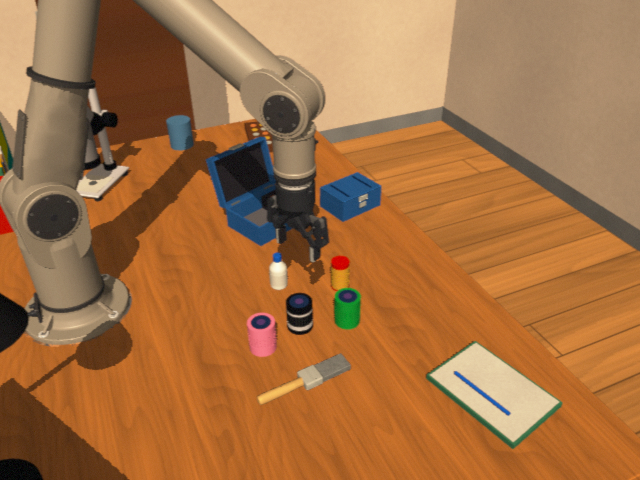

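View pics/t2.png

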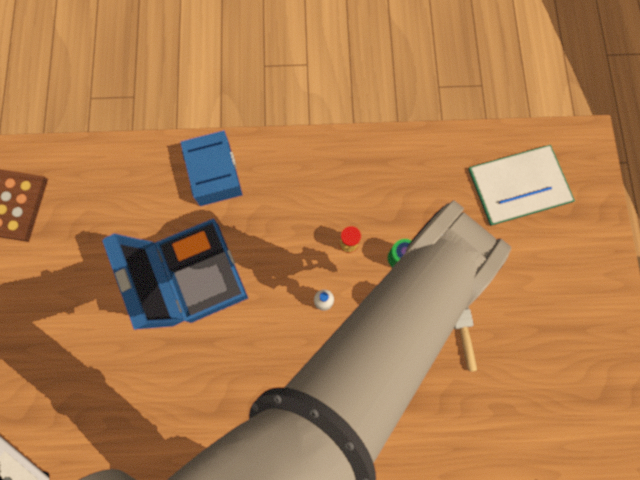

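The gripper hangs above the black lens, with its fingertips near (302,255) in the side view and the lens top at (299,300). Nothing is disturbed, so I descend and grip.

Call:
apply_moves(
  moves="-1 0 0 .2 0 0 0;-1 0 0 .2 0 0 0;-1 0 0 .2 0 0 0;-1 0 0 .2 0 0 0;-1 0 0 .15 0 0 0;-1 0 0 .13 0 0 0;-1 0 0 0 0 0 0;0 0 0 0 0 0 0;1 0 0 0 0 0 0;1 0 0 0 0 0 0;1 0 0 0 0 0 0;1 0 0 0 0 0 0",
  force=40,
)

```text
t: 8.67
eef_pos: [0.4545, -0.2705, 0.0351]
tool_rot: [-0.003, 0.837, -0.548, 0.002]
contact_force: [-8.8, -2.5, 60.6]
gripper_width: 0.3
```

Call:
apply_moves(
  moves="1 0 0 0 0 0 0;1 0 0 0 0 0 0;1 0 0 0 0 0 0;1 0 0 -.1 0 0 0;1 0 0 -.1 0 0 0;1 0 0 -.1 0 0 0",
)

```text
t: 9.17
eef_pos: [0.4518, -0.2696, 0.0669]
tool_rot: [-0.0, 0.837, -0.547, 0.001]
contact_force: [1.0, -0.1, -0.3]
gripper_width: -0.0
```

```bash
python3 -c "
from h import *
to([.505,.1452,.24]);p=snap('side','s3.png')
cv2.imwrite('pics/s3c.png',cv2.resize(p['image'][200:380,210:390,::-1],(560,560)))"
```

```text
t 9.17 pos [ 0.4518 -0.2696  0.0669] yaw -66.38 zaxis [ 0.001 -0.    -1.   ] q [-0.16  0.5   0.75  2.06 -0.49  0.76 -0.26] units total [-2.989 -1.792 -1.443] F [ 1.  -0.1 -0.3] g -0.0
```

View pics/s3c.png

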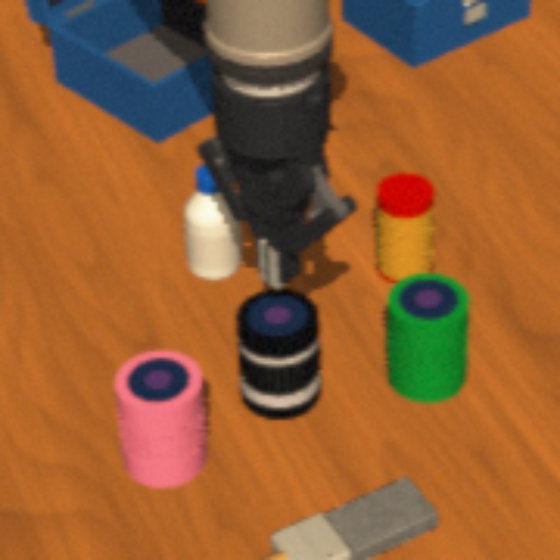

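```bash
python3 -c "
from h import *
s=bot.get_obs(); e=s['eef_pos'];p=imaging.read_camera('side')
print(proj(p,e),proj(p,[.4505,-.2698,.072]),proj(p,[.4505,-.2698,0]))
im=p['image'][:,:,::-1].copy()
for k,c in((e,(0,255,255)),(e+[0,0,.1],(0,255,0)),([.4505,-.2698,.072],(255,0,255))):
    u=proj(p,k); cv2.circle(im,tuple(int(v) for v in np.round(u)),1,c,-1)
cv2.imwrite('pics/s4c.png',cv2.resize(im[200:350,225:375],(600,600),interpolation=cv2.INTER_CUBIC))"
```

```text
[300.32769692 302.50038722] [299.19814081 301.41736564] [300.18687383 325.66633664]
```

View pics/s4c.png

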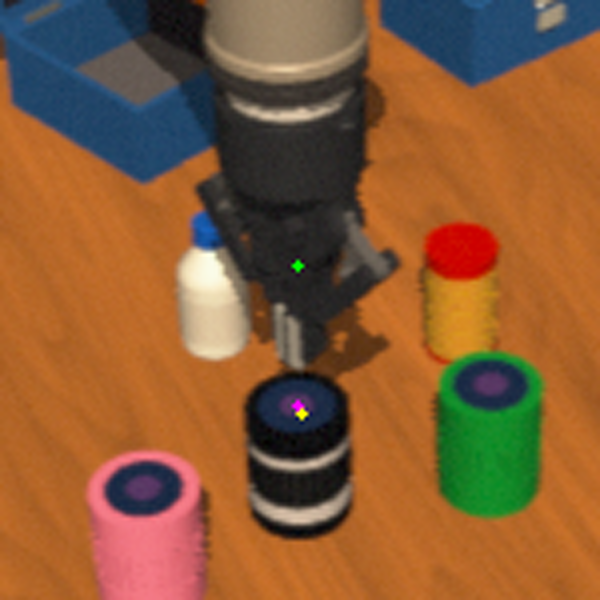

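```bash
python3 -c "
from h import *
p=imaging.read_camera('side')
out=[]
for f,e,ps in(('s0',[.235,.6325,.1945],69.6),('s2',[.4513,-.2694,.1573],-66.2)):
    im=cv2.imread('pics/%s.png'%f); e=np.array(e); c=np.array([np.cos(np.radians(ps)),np.sin(np.radians(ps)),0])
    u=proj(p,e); print(f,u)
    for k,col in((e,(0,255,255)),(e+.0425*c+[0,0,.013],(0,255,0)),(e-.0425*c+[0,0,.013],(0,255,0)),(e+[0,0,.1],(255,0,255))):
        im=cv2.circle(im,tuple(int(v) for v in np.round(proj(p,k))),1,col,-1)
    x,y=[int(v) for v in u]; im=cv2.copyMakeBorder(im,100,100,100,100,cv2.BORDER_CONSTANT)[y+100-85:y+100+45,x+100-65:x+100+65]
    out.append(cv2.resize(im,(390,390),interpolation=cv2.INTER_CUBIC))
cv2.imwrite('pics/cmp.png',cv2.hconcat(out))"
```

```text
s0 [121.34417887 113.6168913 ]
s2 [298.22097403 270.3117253 ]
```

View pics/cmp.png

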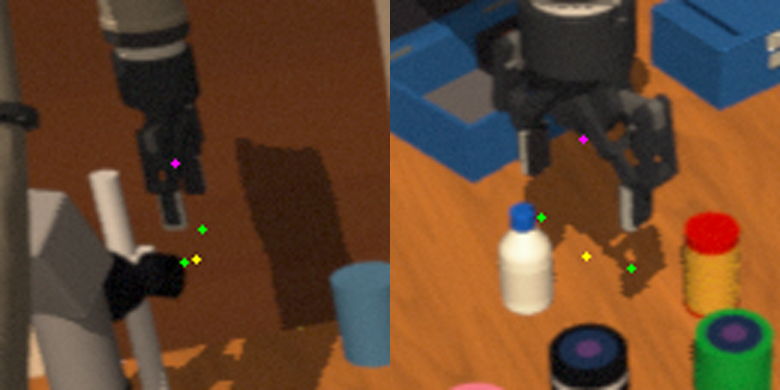

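The state's TCP height disagrees with the picture. The closed fingertips show at about (298,291), while the reported TCP projects to (300,302), so the true tips are about 33 mm higher than reported. The contact on the lens top at reported z=0.035 agrees with this. The lens is still at its measured spot (glass centre about (299,301)), so I retry lower.

Call:
apply_moves(
  moves="-1 0 0 0 0 0 0;-1 0 0 0 0 0 0;-1 0 0 0 0 0 0;-1 0 0 0 0 0 0;-1 0 0 0 0 0 0;-1 0 0 0 0 0 0;-1 0.005 0.01 0.1 0 0 0;-1 0 0 0.1 0 0 0;-1 0 0 0.08 0 0 0;-1 0 0 0.08 0 0 0;-1 0 0 0 0 0 0",
  force=30,
)

```text
t: 10.23
eef_pos: [0.4489, -0.2696, 0.0195]
tool_rot: [0.0, 0.837, -0.547, -0.002]
contact_force: [-0.8, 0.8, 0.2]
gripper_width: 1.003
```

```bash
python3 -c "
from h import *
to([.4505,-.2698,-.008])
p=imaging.read_camera('side');cv2.imwrite('pics/s5c.png',cv2.resize(p['image'][200:350,225:375,::-1],(600,600),interpolation=cv2.INTER_CUBIC))"
```

```text
t 10.23 pos [ 0.4489 -0.2696  0.0195] yaw -66.39 zaxis [-0.004  0.001 -1.   ] q [-0.09  0.57  0.67  2.08 -0.57  0.68 -0.2 ] units total [ 0.007 -0.012  0.229] F [-0.8  0.8  0.2] g 1.003
```

View pics/s5c.png

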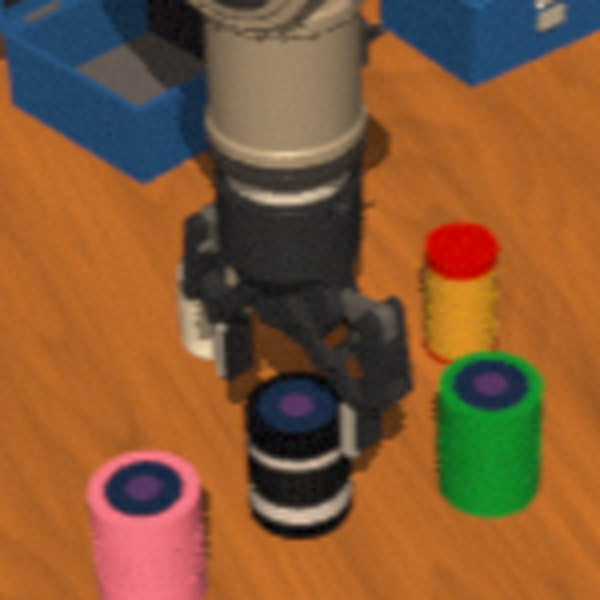

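Call:
apply_moves(
  moves="-1 0 -.01 0.08 0 0 0;-1 0 0 0.08 0 0 0;-1 0 0 0.05 0 0 0;-1 0 0 0 0 0 0",
)

```text
t: 10.62
eef_pos: [0.4508, -0.2694, -0.0047]
tool_rot: [0.0, 0.837, -0.547, -0.001]
contact_force: [-0.2, 0.5, -0.8]
gripper_width: 0.994
```

Call:
apply_moves(
  moves="1 0 0 0 0 0 0;1 0 0 0 0 0 0;1 0 0 0 0 0 0;1 0 0 0 0 0 0;1 0 0 0 0 0 0;1 0 0 0 0 0 0",
  force=40,
)

```text
t: 11.12
eef_pos: [0.4518, -0.2702, -0.0029]
tool_rot: [-0.0, 0.837, -0.547, 0.0]
contact_force: [-1.0, -0.0, 4.9]
gripper_width: 0.669
```

```bash
python3 -c "
from h import *
to([.4505,-.2698,-.008])
p=imaging.read_camera('side');cv2.imwrite('pics/s6c.png',cv2.resize(p['image'][200:350,225:375,::-1],(600,600),interpolation=cv2.INTER_CUBIC))"
```

```text
t 11.12 pos [ 0.4518 -0.2702 -0.0029] yaw -66.39 zaxis [ 0.001 -0.    -1.   ] q [-0.06  0.61  0.63  2.09 -0.61  0.63 -0.17] units total [-0.007  0.009  0.043] F [-1.  -0.   4.9] g 0.669
```

View pics/s6c.png

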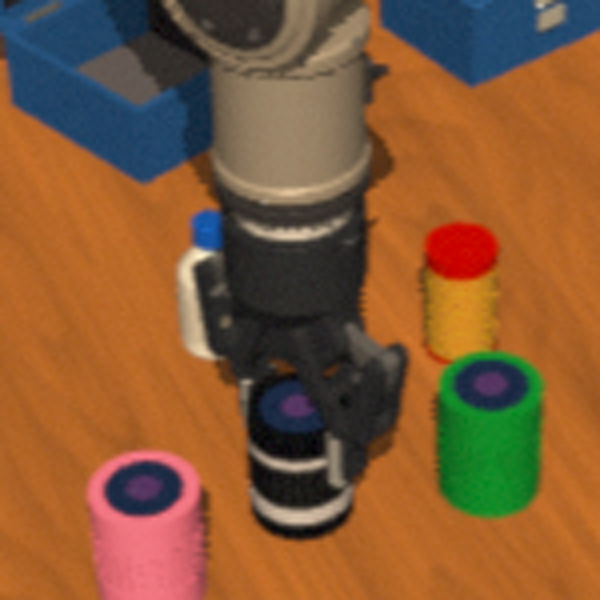

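Call:
apply_moves(
  moves="1 0 0 -.1 0 0 0;1 0 0 -.2 0 0 0;1 0 0 -.25 0 0 0;1 0 0 -.3 0 0 0;1 0 0 -.3 0 0 0;1 0 0 -.25 0 0 0;1 0 0 0 0 0 0",
  force=50,
)

```text
t: 11.75
eef_pos: [0.4541, -0.2722, 0.1702]
tool_rot: [-0.001, 0.837, -0.548, 0.004]
contact_force: [0.4, -0.5, -2.3]
gripper_width: 0.666
```

```bash
python3 -c "
from h import *
to([.507,.1406,.165])
p=snap('side','s7.png')"
```

```text
t 11.75 pos [ 0.4541 -0.2722  0.1702] yaw -66.45 zaxis [ 0.008 -0.003 -1.   ] q [-0.28  0.35  0.89  1.98 -0.34  0.95 -0.39] units total [-2.978 -1.779  0.044] F [ 0.4 -0.5 -2.3] g 0.666
```

View pics/s7.png

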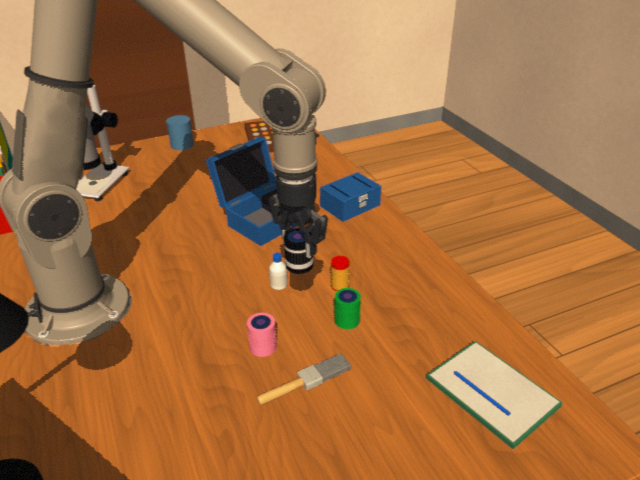

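The lens is held upright (about (298,250)), and the other items haven't moved. Next I carry it toward the case.

Call:
apply_moves(
  moves="1 -.1 -.06 0 0 0 0;1 -.2 -.12 0 0 0 0;1 -.2 -.12 0 0 0 0;1 -.2 -.12 0 0 0 0;1 -.2 -.12 0 0 0 0;1 -.2 -.12 0 0 0 0;1 -.2 -.12 0 0 0 0;1 -.2 -.12 0 0 0 0;1 -.2 -.12 0 0 0 0;1 -.2 -.12 0 0 0 0;1 -.2 -.12 0 0 0 0;1 -.2 -.12 0 0 0 0",
)

```text
t: 12.8
eef_pos: [0.491, 0.0505, 0.1632]
tool_rot: [0.001, 0.837, -0.547, -0.001]
contact_force: [0.7, 0.5, -4.4]
gripper_width: 0.669
```

```bash
python3 -c "
from h import *
to([.507,.1406,.165])
p=snap('side','s8.png')"
```

```text
t 12.8 pos [0.491  0.0505 0.1632] yaw -66.38 zaxis [-0.003 -0.001 -1.   ] q [-0.93  0.28  0.85  2.05 -0.26  0.92 -1.1 ] units total [-0.634 -0.423 -0.015] F [ 0.7  0.5 -4.4] g 0.669
```

View pics/s8.png

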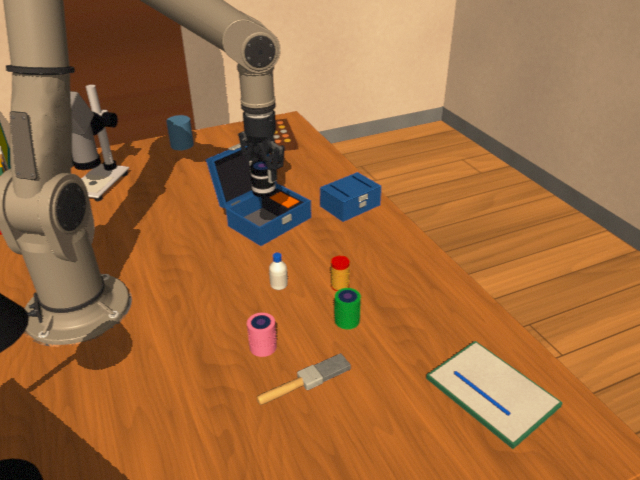

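Call:
apply_moves(
  moves="1 -.17 -.11 0 0 0 0;1 -.17 -.11 0 0 0 0;1 -.15 -.1 0 0 0 0;1 -.1 -.06 0 0 0 0;1 0 0 0 0 0 0;1 0 0 0 0 0 0",
)

```text
t: 13.35
eef_pos: [0.5052, 0.1322, 0.1637]
tool_rot: [0.001, 0.837, -0.547, -0.0]
contact_force: [0.3, -0.4, -3.4]
gripper_width: 0.665
```

```bash
cat > chk.py <<'E'
from fit import *
import sys
v=[.5335,.1573,1.972,float(sys.argv[2])]
dz=float(sys.argv[3])
e=bot.get_obs()['eef_pos']; out=[]
to([.507,.1406,.009])
for n,bx in(('side',(190,110,320,250)),('top',(95,205,255,335))):
    p=imaging.read_camera(n); im=p['image'][:,:,::-1].copy()
    S=4; im=cv2.resize(im,None,fx=S,fy=S,interpolation=cv2.INTER_CUBIC)
    D=lambda h,c:cv2.polylines(im,[np.round((h+.5)*S).astype(int)],True,c,1)
    for h in casehulls(p,v): D(h,(0,255,255))
    if dz>-1: D(hull(p,cyl(e[0],e[1],.029,.072,e[2]+dz)),(0,255,0))
    im=im[bx[1]*S:bx[3]*S,bx[0]*S:bx[2]*S]; out.append(cv2.resize(im,(395,400)))
cv2.imwrite('pics/%s.png'%sys.argv[1],cv2.hconcat(out))
E
python3 chk.py k1 1.775 .004
```

```text
t 13.35 pos [0.5052 0.1322 0.1637] yaw -66.31 zaxis [-0.002 -0.002 -1.   ] q [-1.03  0.34  0.81  1.99 -0.3   0.94 -1.23] units total [-0.058 -0.042  1.289] F [ 0.3 -0.4 -3.4] g 0.665
```

View pics/k1.png

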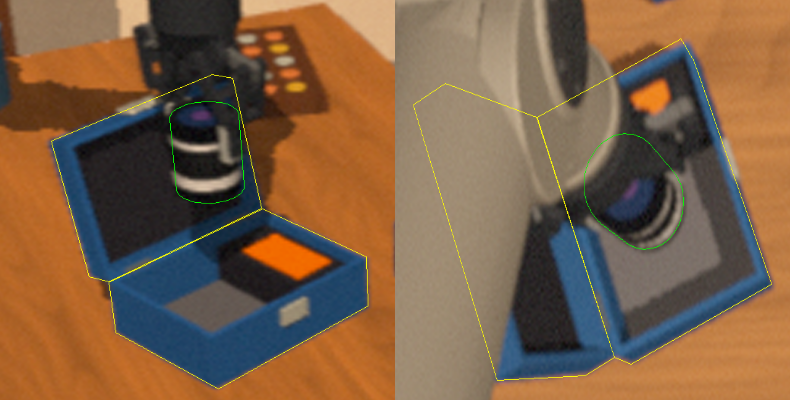

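Call:
apply_moves(
  moves="1 -.058 -.042 .15 0 0 0;1 0 0 .2 0 0 0;1 0 0 .2 0 0 0;1 0 0 .2 0 0 0;1 0 0 .15 0 0 0;1 0 0 .1 0 0 0;1 0 0 .1 0 0 0;1 0 0 .05 0 0 0;1 0 0 0 0 0 0",
)

```text
t: 14.2
eef_pos: [0.5076, 0.1402, 0.026]
tool_rot: [0.001, 0.837, -0.548, -0.0]
contact_force: [-0.8, -0.2, -3.0]
gripper_width: 0.665
```

```bash
python3 chk.py k2 1.775 .004
```

```text
t 14.2 pos [0.5076 0.1402 0.026 ] yaw -66.42 zaxis [-0.001 -0.001 -1.   ] q [-0.88  0.55  0.63  2.07 -0.52  0.68 -1.06] units total [-0.005  0.003  0.141] F [-0.8 -0.2 -3. ] g 0.665
```

View pics/k2.png

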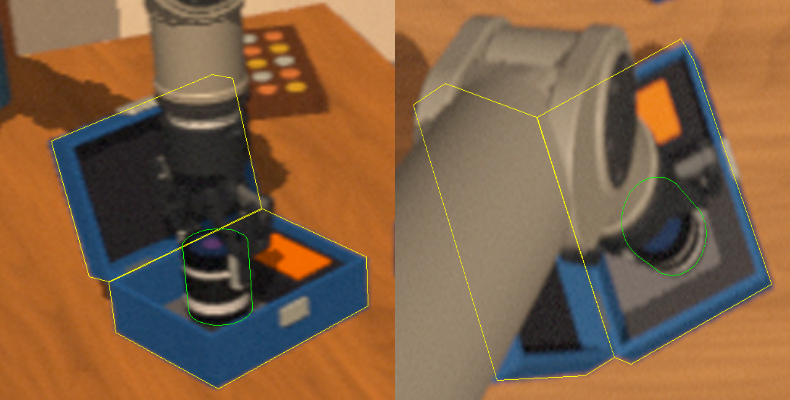

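Call:
apply_moves(
  moves="1 0 0 .04 0 0 0;1 0 0 .04 0 0 0;1 0 0 .04 0 0 0;1 0 0 .02 0 0 0;1 0 0 .01 0 0 0;1 0 0 .01 0 0 0;1 0 0 0 0 0 0",
)

```text
t: 14.88
eef_pos: [0.5079, 0.1407, 0.0073]
tool_rot: [0.0, 0.837, -0.547, -0.0]
contact_force: [-0.1, -0.6, -3.3]
gripper_width: 0.665
```

Call:
apply_moves(
  moves="1 0 0 .01 0 0 0;1 0 0 .01 0 0 0;1 0 0 0 0 0 0",
)

```text
t: 15.13
eef_pos: [0.5079, 0.1408, 0.005]
tool_rot: [0.0, 0.837, -0.547, -0.0]
contact_force: [0.9, 0.3, -2.8]
gripper_width: 0.672
```

Call:
apply_moves(
  moves="1 0 0 .01 0 0 0;1 0 0 .01 0 0 0;1 0 0 0 0 0 0",
)

```text
t: 15.38
eef_pos: [0.5081, 0.1408, 0.0032]
tool_rot: [-0.0, 0.837, -0.548, -0.0]
contact_force: [-1.7, 0.5, 4.1]
gripper_width: 0.664
```

Call:
apply_moves(
  moves="1 0 0 .01 0 0 0;1 0 0 0 0 0 0",
)

```text
t: 15.55
eef_pos: [0.5082, 0.1409, 0.0031]
tool_rot: [-0.001, 0.837, -0.548, -0.001]
contact_force: [-6.8, -1.8, 20.8]
gripper_width: 0.669
```

Call:
apply_moves(
  moves="1 0 0 -.01 0 0 0;1 0 0 0 0 0 0;-.45 0 0 0 0 0 0;-.55 0 0 0 0 0 0;-.65 0 0 0 0 0 0;-.65 0 0 0 0 0 0;-.65 0 0 0 0 0 0",
)

```text
t: 16.13
eef_pos: [0.508, 0.1408, 0.0026]
tool_rot: [0.0, 0.837, -0.547, 0.0]
contact_force: [-0.7, 0.6, -0.8]
gripper_width: 0.826
```

```bash
python3 chk.py k3 1.775 .003
```

```text
t 16.13 pos [0.508  0.1408 0.0026] yaw -66.38 zaxis [ 0. -0. -1.] q [-0.85  0.59  0.6   2.08 -0.56  0.63 -1.03] units total [-0.002  0.009 -0.053] F [-0.7  0.6 -0.8] g 0.826
```

View pics/k3.png

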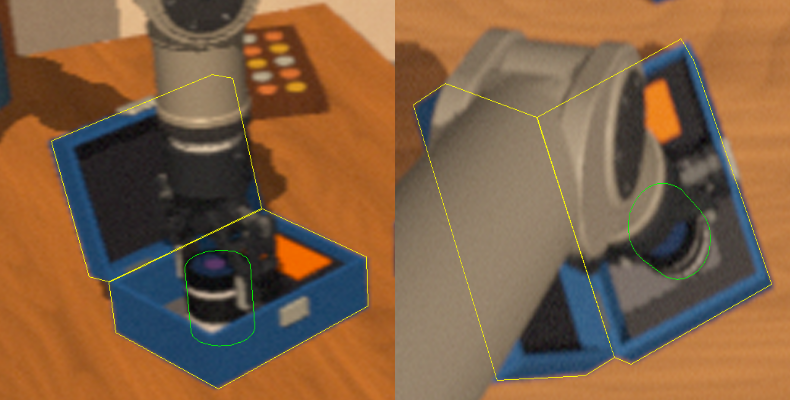

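Call:
apply_moves(
  moves="-.65 0 0 0 0 0 0;-.65 0 0 -.05 0 0 0;-.65 0 0 -.1 0 0 0;-.65 0 0 -.15 0 0 0;-.65 0 0 -.25 0 0 0;-.65 0 0 -.3 0 0 0;-.65 0 0 -.3 0 0 0;-.65 0 0 -.3 0 0 0;-.65 0 0 -.3 0 0 0;-.65 0 0 -.3 0 0 0;-.65 0 0 0 0 0 0",
)

```text
t: 17.15
eef_pos: [0.512, 0.1408, 0.2561]
tool_rot: [-0.005, 0.836, -0.548, 0.002]
contact_force: [0.8, -0.0, 0.5]
gripper_width: 0.823
```

```bash
python3 chk.py k4 1.775 -2
```

```text
t 17.15 pos [0.512  0.1408 0.2561] yaw -66.48 zaxis [ 0.01   0.006 -1.   ] q [-1.13  0.22  0.88  1.87 -0.2   1.12 -1.33] units total [-0.015  0.039  2.059] F [ 0.8 -0.   0.5] g 0.823
```

View pics/k4.png

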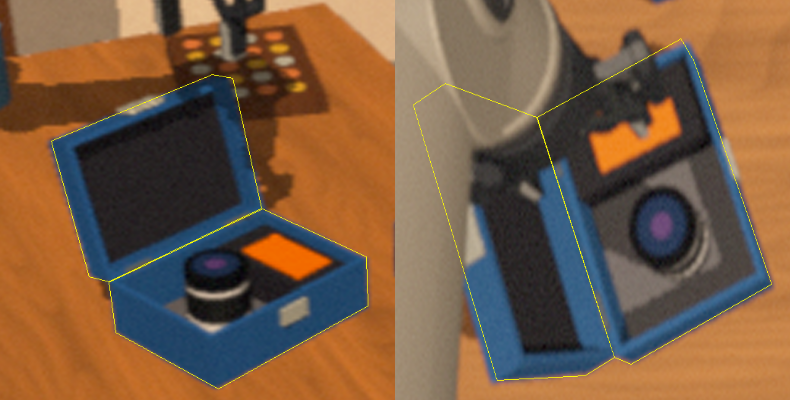

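The lens stands upright in the bay and is free; the lid is still open. Next I shut the gripper and turn it 90° so I can push the lid with a slim profile.

Call:
apply_moves(
  moves="1 0 0 -.2 0 0 -1;1 0 0 -.2 0 0 -1;1 0 0 0 0 0 -1;1 0 0 0 0 0 -1;1 0 0 0 0 0 -1;1 0 0 0 0 0 -1;1 0 0 0 0 0 -1;1 0 0 0 0 0 -1;1 0 0 0 0 0 -1;1 0 0 0 0 0 -1;1 0 0 0 0 0 -1;1 0 0 0 0 0 0",
)

```text
t: 18.25
eef_pos: [0.507, 0.1402, 0.2955]
tool_rot: [0.001, 0.981, -0.193, -0.001]
contact_force: [0.2, -0.5, -0.4]
gripper_width: -0.001
```

Call:
apply_moves(
  moves="1 0 0 0 0 0 -1;1 0 0 0 0 0 -1;1 0 0 0 0 0 -1;1 0 0 0 0 0 -1;1 0 0 0 0 0 -1;1 0 0 0 0 0 -1;1 0 0 0 0 0 -1;1 0 0 0 0 0 -1;1 0 0 0 0 0 -1;1 0 0 0 0 0 -1;1 0 0 0 0 0 -1;1 0 0 0 0 0 -.4",
)

```text
t: 19.25
eef_pos: [0.5073, 0.1404, 0.2957]
tool_rot: [0.0, 0.979, 0.202, -0.001]
contact_force: [0.4, -0.5, 1.0]
gripper_width: 0.001
```

Run:
```python
from h import *
to([.467,.314,.28])
p=imaging.read_camera('top'); g=onz(p,(202.3,278.5),.078)
w=1.972; R=np.array([[np.cos(w),-np.sin(w)],[np.sin(w),np.cos(w)]])
print('lens in bay', R.T@(g-[.5335,.1573])-[0,.031], R.T@(np.array([.508,.1408])-[.5335,.1573])-[0,.031])
```

```text
t 19.25 pos [0.5073 0.1404 0.2957] yaw 23.26 zaxis [-0.002 -0.001 -1.   ] q [-0.97  0.15  0.67  1.81 -0.1   1.21  0.13] units total [ 0.263 -1.462  0.131] F [ 0.4 -0.5  1. ] g 0.001
lens in bay [-0.0040211   0.00141605] [-0.00523133 -0.00108122]
```

Call:
apply_moves(
  moves="1 .045 -.25 0 0 0 0;1 .045 -.25 0 0 0 0;1 .045 -.25 0 0 0 0;1 .045 -.25 0 0 0 0;1 .045 -.25 0 0 0 0;1 .045 -.22 0 0 0 0;1 0 0 0 0 0 0;1 0 0 .2 0 0 0;1 0 0 .2 0 0 0;1 0 0 .2 0 0 0;1 0 0 0 0 0 0",
)

```text
t: 20.22
eef_pos: [0.4652, 0.3135, 0.2197]
tool_rot: [0.003, 0.98, 0.2, -0.004]
contact_force: [-1.0, -0.4, -0.5]
gripper_width: -0.001
```

```bash
python3 chk.py k5 1.775 -2;python3 -c "
from h import *
to([.467,.314,.127]);snap('side','s9.png')"
```

```text
t 20.22 pos [0.4652 0.3135 0.2197] yaw 23.09 zaxis [-0.007 -0.006 -1.   ] q [-1.15  0.29  0.55  1.83 -0.17  1.08 -0.13] units total [-0.244  1.462  1.756] F [-1.  -0.4 -0.5] g -0.001
t 20.32 pos [0.4678 0.3149 0.2242] yaw 23.11 zaxis [-0.002 -0.002 -1.   ] q [-1.15  0.29  0.55  1.82 -0.17  1.08 -0.13] units total [-0.009  0.005  0.81 ] F [1.  0.5 0.8] g 0.001
```

View pics/k5.png

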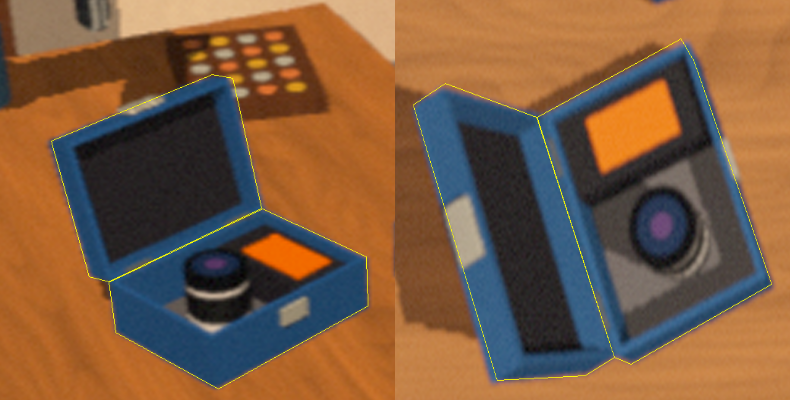

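View pics/s9.png

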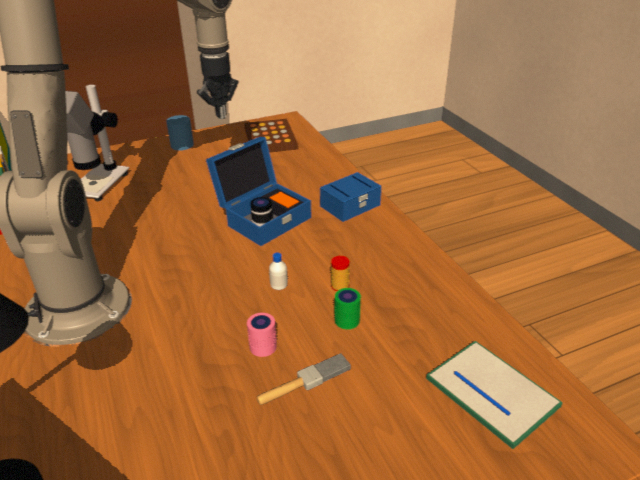

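Call:
apply_moves(
  moves="1 0 0 .2 0 0 0;1 0 0 .2 0 0 0;1 0 0 .2 0 0 0;1 0 0 .2 0 0 0;1 0 0 0 0 0 0",
)

```text
t: 20.78
eef_pos: [0.4666, 0.3147, 0.1264]
tool_rot: [0.001, 0.98, 0.201, -0.002]
contact_force: [-1.4, -0.2, -0.3]
gripper_width: -0.004
```

```bash
python3 chk.py k6 1.775 -2
```

```text
t 20.78 pos [0.4666 0.3147 0.1264] yaw 23.19 zaxis [-0.003 -0.003 -1.   ] q [-1.1   0.41  0.51  1.92 -0.25  0.89 -0.06] units total [-0.262  1.466  0.978] F [-1.4 -0.2 -0.3] g -0.004
```

View pics/k6.png

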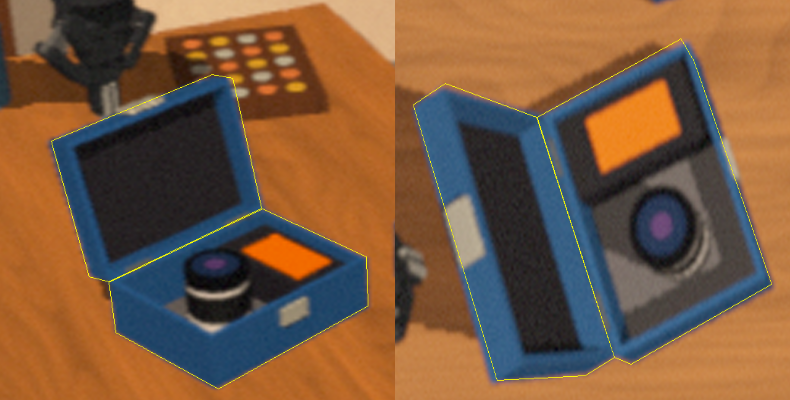

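Call:
apply_moves(
  moves="1 0 .08 0 0 0 0;1 0 .08 0 0 0 0;1 0 .06 0 0 0 0;1 0 .06 0 0 0 0;1 0 .06 0 0 0 0;1 0 .06 0 0 0 0;1 0 0 0 0 0 0",
)

```text
t: 21.47
eef_pos: [0.4882, 0.2699, 0.1291]
tool_rot: [0.0, 0.98, 0.2, 0.0]
contact_force: [-0.2, 0.7, 0.5]
gripper_width: -0.003
```

```bash
cat > xc.py <<'E'
from h import *
w=1.972; R=np.array([[np.cos(w),-np.sin(w)],[np.sin(w),np.cos(w)]])
s=bot.get_obs(); print('case frame',np.round(R.T@(s['eef_pos'][:2]-[.5335,.1573]),4),'z true',round(float(s['eef_pos'][2])+.033,4))
E
python3 xc.py; python3 chk.py k7 1.7 -2
```

```text
case frame [ 0.1213 -0.0023] z true 0.1621
t 21.47 pos [0.4882 0.2699 0.1291] yaw 23.1 zaxis [ 0.001 -0.    -1.   ] q [-1.03  0.39  0.52  1.93 -0.25  0.88  0.03] units total [-0.279  1.052  1.001] F [-0.2  0.7  0.5] g -0.003
```

View pics/k7.png

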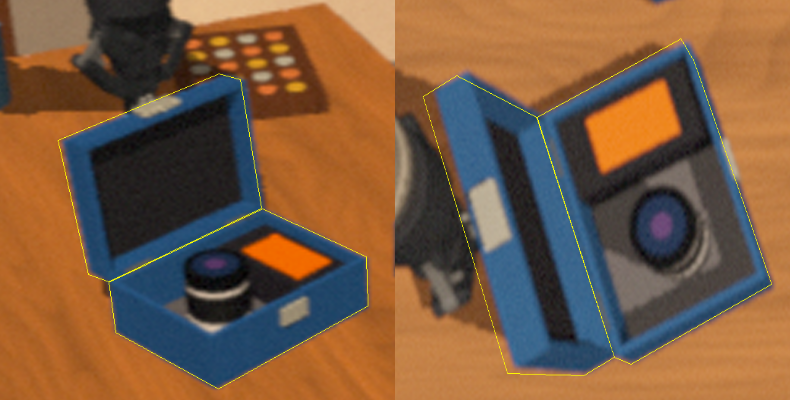

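The lid follows the fingers: its edge moved right in the side view to (160,105) in the crop. I keep pushing gently.

Call:
apply_moves(
  moves="1 0 .05 0 0 0 0;1 0 .05 0 0 0 0;1 0 .05 0 0 0 0;1 0 .05 0 0 0 0;1 0 .05 0 0 0 0;1 0 .05 0 0 0 0;1 0 .05 0 0 0 0;1 0 .05 0 0 0 0;1 0 .05 0 0 0 0;1 0 0 0 0 0 0",
)

```text
t: 22.4
eef_pos: [0.509, 0.2198, 0.1285]
tool_rot: [0.001, 0.98, 0.2, -0.0]
contact_force: [-0.3, 0.1, -0.1]
gripper_width: -0.0
```

```bash
python3 xc.py; python3 chk.py k8 1.2 -2
```

```text
case frame [ 0.0671 -0.0019] z true 0.1615
t 22.4 pos [0.509  0.2198 0.1285] yaw 23.09 zaxis [ 0.    -0.001 -1.   ] q [-0.94  0.39  0.54  1.94 -0.25  0.88  0.13] units total [-0.274  0.6    0.996] F [-0.3  0.1 -0.1] g -0.0
```

View pics/k8.png

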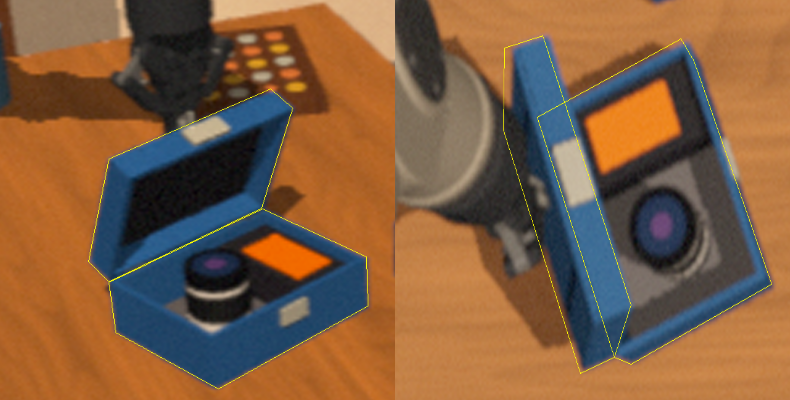

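Call:
apply_moves(
  moves="1 0 .05 0 0 0 0;1 0 .05 0 0 0 0;1 0 .05 0 0 0 0;1 0 .05 0 0 0 0;1 0 .05 0 0 0 0;1 0 .05 0 0 0 0;1 0 .05 0 0 0 0;1 0 .05 0 0 0 0;1 0 0 0 0 0 0",
)

```text
t: 23.25
eef_pos: [0.5282, 0.1758, 0.1289]
tool_rot: [0.0, 0.98, 0.2, 0.0]
contact_force: [0.1, -1.1, 0.7]
gripper_width: 0.002
```

```bash
python3 xc.py; python3 chk.py k9 .8 -2
```

```text
case frame [ 0.0191 -0.0024] z true 0.1619
t 23.25 pos [0.5282 0.1758 0.1289] yaw 23.09 zaxis [ 0.001 -0.001 -1.   ] q [-0.86  0.4   0.54  1.93 -0.26  0.88  0.22] units total [-0.278  0.201  0.999] F [ 0.1 -1.1  0.7] g 0.002
```

View pics/k9.png

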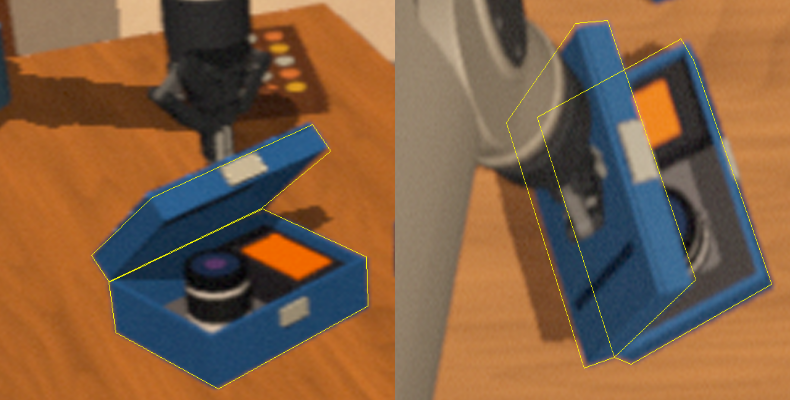

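Call:
apply_moves(
  moves="1 0 .04 .02 0 0 0;1 0 .04 .02 0 0 0;1 0 .04 .03 0 0 0;1 0 .04 .03 0 0 0;1 0 .04 .03 0 0 0;1 0 .03 .03 0 0 0;1 0 .03 .04 0 0 0;1 0 .03 .04 0 0 0;1 0 .03 .04 0 0 0;1 0 0 0 0 0 0",
)

```text
t: 24.18
eef_pos: [0.5423, 0.1414, 0.094]
tool_rot: [0.0, 0.98, 0.201, -0.001]
contact_force: [0.5, -0.6, 0.7]
gripper_width: -0.0
```

```bash
python3 xc.py; python3 chk.py k10 .4 -2
```

```text
case frame [-0.0181 -0.0019] z true 0.127
t 24.18 pos [0.5423 0.1414 0.094 ] yaw 23.15 zaxis [-0.001 -0.001 -1.   ] q [-0.77  0.45  0.52  1.95 -0.3   0.82  0.32] units total [-0.273 -0.11   0.709] F [ 0.5 -0.6  0.7] g -0.0
```

View pics/k10.png

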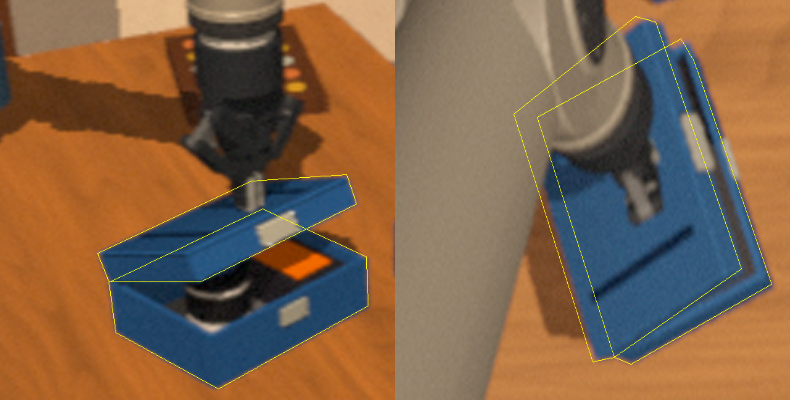

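Call:
apply_moves(
  moves="1 0 .03 .03 0 0 0;1 0 .03 .03 0 0 0;1 0 .02 .03 0 0 0;1 0 .02 .03 0 0 0;1 0 .02 .03 0 0 0;1 0 .01 .03 0 0 0;1 0 .01 .03 0 0 0;1 0 0 .03 0 0 0;1 0 0 0 0 0 0",
)

```text
t: 25.03
eef_pos: [0.5488, 0.1267, 0.0655]
tool_rot: [0.0, 0.98, 0.201, -0.0]
contact_force: [-0.0, 0.2, -0.0]
gripper_width: 0.001
```

```bash
python3 xc.py; python3 chk.py k11 .1 -2
```

```text
case frame [-0.0342 -0.0021] z true 0.0985
t 25.03 pos [0.5488 0.1267 0.0655] yaw 23.19 zaxis [-0.001 -0.001 -1.   ] q [-0.72  0.5   0.5   1.96 -0.34  0.76  0.38] units total [-0.274 -0.244  0.471] F [-0.   0.2 -0. ] g 0.001
```

View pics/k11.png

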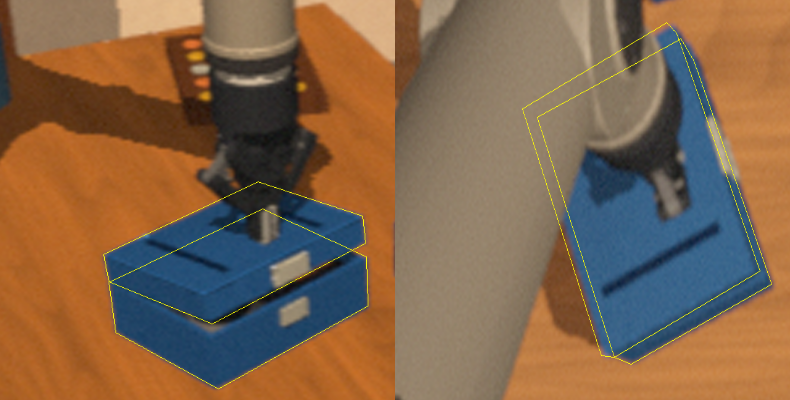

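Call:
apply_moves(
  moves="1 0 .01 .02 0 0 0;1 0 .01 .02 0 0 0;1 0 0 .02 0 0 0;1 0 0 .02 0 0 0;1 0 0 0 0 0 0",
)

```text
t: 25.55
eef_pos: [0.55, 0.1247, 0.0563]
tool_rot: [0.0, 0.98, 0.201, -0.0]
contact_force: [1.0, -0.5, -0.5]
gripper_width: 0.003
```

Call:
apply_moves(
  moves="1 0 0 .01 0 0 0;1 0 0 .01 0 0 0;1 0 0 0 0 0 0",
)

```text
t: 25.8
eef_pos: [0.55, 0.1248, 0.0541]
tool_rot: [0.0, 0.98, 0.201, -0.0]
contact_force: [0.7, 0.5, -0.2]
gripper_width: -0.002
```

Call:
apply_moves(
  moves="1 0 0 .01 0 0 0;1 0 0 .01 0 0 0;1 0 0 0 0 0 0",
)

```text
t: 26.05
eef_pos: [0.5502, 0.1248, 0.052]
tool_rot: [-0.0, 0.98, 0.201, 0.0]
contact_force: [0.1, -0.4, 2.3]
gripper_width: -0.002
```

Call:
apply_moves(
  moves="1 0 0 .01 0 0 0;1 0 0 0 0 0 0",
)

```text
t: 26.22
eef_pos: [0.5503, 0.1248, 0.0519]
tool_rot: [-0.0, 0.98, 0.201, 0.0]
contact_force: [-4.3, -1.0, 13.8]
gripper_width: 0.001
```

Call:
apply_moves(
  moves="1 0 0 .01 0 0 0;1 0 0 0 0 0 0",
)

```text
t: 26.38
eef_pos: [0.5503, 0.1249, 0.0518]
tool_rot: [-0.001, 0.98, 0.201, 0.0]
contact_force: [-8.3, -1.6, 25.7]
gripper_width: -0.001
```

```bash
python3 xc.py; python3 chk.py k12 0 -2
```

```text
case frame [-0.0364 -0.0028] z true 0.0848
t 26.38 pos [0.5503 0.1249 0.0518] yaw 23.18 zaxis [-0.     0.002 -1.   ] q [-0.7   0.52  0.48  1.97 -0.35  0.74  0.4 ] units total [-0.28  -0.262  0.356] F [-8.3 -1.6 25.7] g -0.001
```

View pics/k12.png

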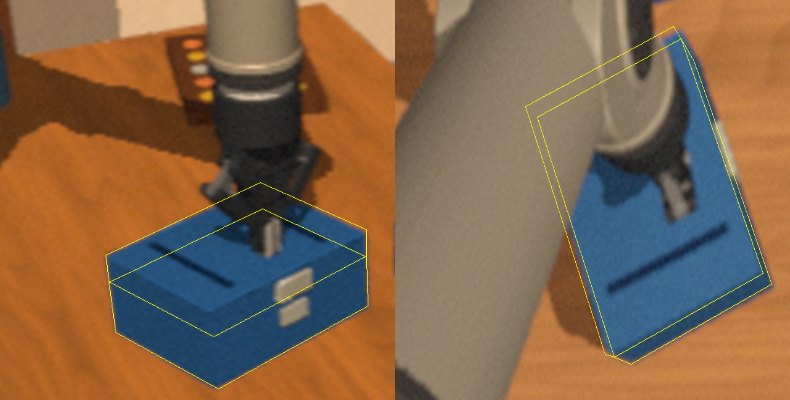

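The lid is hard-stopped and matches the closed model. I retreat straight up.

Call:
apply_moves(
  moves="1 0 0 -.02 0 0 0;1 0 0 -.03 0 0 0;1 0 0 -.1 0 0 0;1 0 0 -.2 0 0 0;1 0 0 -.3 0 0 0;1 0 0 -.3 0 0 0;1 0 0 -.3 0 0 0;1 0 0 -.3 0 0 0;1 0 0 0 0 0 0",
)

```text
t: 27.23
eef_pos: [0.5542, 0.1253, 0.2432]
tool_rot: [-0.001, 0.98, 0.201, 0.006]
contact_force: [1.3, 0.9, 0.5]
gripper_width: 0.001
```

Call:
apply_moves(
  moves="1 0 -.3 0 0 0 0;1 0 -.3 0 0 0 0;1 0 -.3 0 0 0 0;1 0 -.3 0 0 0 0;1 0 -.3 0 0 0 0;1 0 -.2 0 0 0 0;1 0 0 0 0 0 0;1 0 0 0 0 0 0;1 0 0 0 0 0 0",
)

```text
t: 27.98
eef_pos: [0.47, 0.3114, 0.2356]
tool_rot: [0.0, 0.98, 0.201, 0.0]
contact_force: [0.1, 0.4, -0.2]
gripper_width: -0.001
```

```bash
python3 chk.py k13 0 -2; python3 -c "
from h import *
to([.5,.1,.3]);snap('side','s10.png');p=snap('top','t10.png')
a=cv2.imread('pics/t1.png').astype(int);b=cv2.imread('pics/t10.png').astype(int)
d=np.abs(a-b).max(2)
print('diff',[(d[y0:y1,x0:x1]>60).sum() for x0,y0,x1,y1 in((315,285,336,312),(338,224,365,256),(440,278,480,372))])"
```

```text
t 27.98 pos [0.47   0.3114 0.2356] yaw 23.17 zaxis [ 0.    -0.001 -1.   ] q [-1.12  0.27  0.52  1.81 -0.15  1.1  -0.14] units total [-0.276  1.43   1.888] F [ 0.1  0.4 -0.2] g -0.001
t 28.08 pos [0.4705 0.3107 0.2357] yaw 23.06 zaxis [ 0. -0. -1.] q [-1.12  0.27  0.52  1.81 -0.15  1.1  -0.14] units total [-0.461  1.712 -0.536] F [ 0.5 -0.8  0.5] g 0.001
diff [np.int64(0), np.int64(0), np.int64(0)]
```

View pics/k13.png

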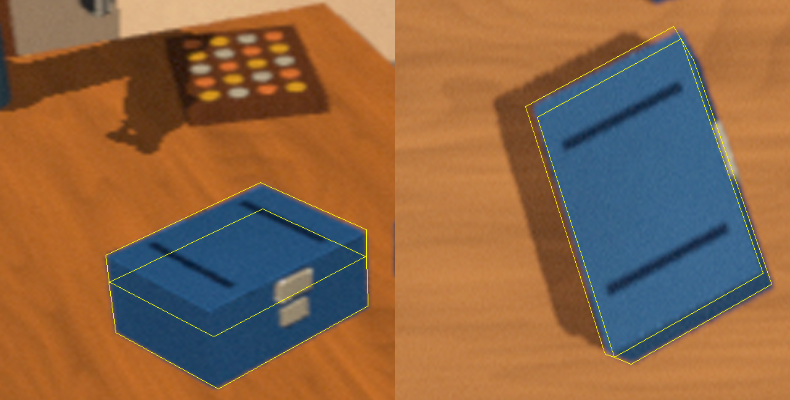

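View pics/s10.png

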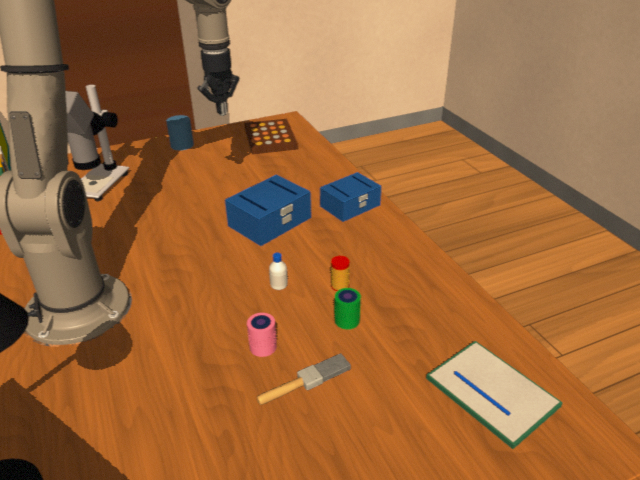

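Run:
```python
from fit import *
ms=[]
for n,bx in(('side',(195,130,315,250)),('top',(95,205,255,335))):
    p=imaging.read_camera(n);H=cv2.cvtColor(p['image'],cv2.COLOR_RGB2HSV);m=np.zeros((480,640),np.uint8)
    b=((H[...,0]>95)&(H[...,0]<125)&(H[...,1]>120)).astype(np.uint8); m[bx[1]:bx[3],bx[0]:bx[2]]=b[bx[1]:bx[3],bx[0]:bx[2]]
    nl,l,st,_=cv2.connectedComponentsWithStats(m); m=(l==1+np.argmax(st[1:,4])).astype(np.uint8)
    cs,_=cv2.findContours(m,0,1); cv2.drawContours(m,cs,-1,1,-1); ms.append((p,m.astype(np.float32)))
for th in(-.03,0,.02,.04,.06,.1): print(th,[round(float(np.abs(sub(casehulls(p,(.5337,.1573,1.978,th)))-m).sum()),1) for p,m in ms])
```

```text
-0.03 [211.1, 481.8]
0 [256.0, 544.1]
0.02 [270.2, 591.2]
0.04 [286.1, 633.4]
0.06 [316.8, 670.4]
0.1 [362.3, 750.9]
```

```bash
python3 -c "
from station import bot
print(bot.hand_in())"
```

```text
the job is handed in; nothing more can be done
None
```

The black macro lens is standing upright in the empty bay of the larger case, and the lid is closed. I handed the job in at about 28 s of the 72 s allowed; no verdict is reported.

**First grasp missed:** the reported tool height was about 33–37 mm lower than where the fingertips really were. The fingers pressed on top of the lens with about 60 N and closed on nothing. The lens did not move, but the limit for the arm or gripper body is 40 N. I believe only the fingertips were in contact, but I can't confirm that. I corrected the height from the side view and the second grasp held.

**Placing:** I lowered the lens until it touched the floor of the bay, then released it. Before I closed the lid, the top view put it within about 5 mm of the bay centre, and both views showed it upright.

**Lid:** I pushed it over slowly with the closed fingers and pressed it down to a hard stop. The pictures match a closed lid. A silhouette fit agreed, with its best match at or below zero angle, though the colour mask behind it was slightly off.

**Other items:** the bottle, coin stack and brush showed no change between the first and last top pictures. The arm ended clear of everything, reading no contact force.

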